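# Sort vials and specimen cups into colour-coded dishes for pick-up

## Robot

A 7-joint arm with a two-finger parallel gripper is mounted at the origin on a cart in front of the work surface, level with it; the furniture and walls round the work are solid. World frame = base frame: x ahead of the robot, y to its left, z up, the work surface at z = 0. Lengths are in m, angles in rad, forces in N, time in s.
With the tool pointing down it reaches from about 0.4 to 0.75 m from the base axis. Payload 19.5 kg.
Tool frame: the origin (TCP) lies between the finger pads; the fingertips stand 25 mm ahead of it and the grasp point (between the pads) lies 6 mm ahead of it; z points along the fingers, x is the direction in which the jaws open and shut, and the axes are right-handed (so a half turn about z gives the same grasp; the last joint's range is limited). The gripper opens to 85 mm and grips with 20 to 120 N. Pads are 22 mm wide; open, the fingers measure 114 mm over their backs; the gripper's body (76 mm by 85 mm) begins 54 mm behind the grasp point. The pads swing forward as they close: fully open they stand 13 mm farther back than shut.
Start: joints at [1.075, 0.707, -0.028, 1.485, 0.022, 0.951, -0.075], TCP at [0.252, -0.517, 0.23] pointing down, gripper open.
Joint ranges: [-2.71, 2.71], [-0.32, 2.16], [-1.57, 1.52], [0, 2.45], [-1.46, 4.6], [0, 2.02], [-2.83, 2.83]. Speed limits (rad/s): [1.89, 1.89, 2.57, 2.57, 3.01, 3.01, 3.01].

## Interface

Orientations are given as a unit quaternion [w, x, y, z].
In Python, from rig import ctrl, grab_frame, camera_params, nets gives the robot as it stands.
- The arm moves only by the tool play_rows, never from a script. Its argument "motion" is a list of rows, each a list of 3 entries, a list of its own where there are three numbers: the closure in counts, from 0 (fully open) to 255 (shut), then the shift along the tool's x, y, z in cm, then the turn about the tool's z in rad. A call has 1 to 20 rows; each row is the pose to reach, as a shift and turn from the pose commanded when the call began, along the tool's axes at that moment; what a row does not reach only later rows make up. A row lasts 1/10 s, in which the tool goes at most 50 mm and 8.59 degrees, less where a joint would pass 70% of its speed; a pose out of reach is approached as far as the arm can. A call with a gripper value outside its range is refused whole. The fingers move at their own pace and stop on an object; "newtons" is the grip in N (left out, the last holds). Time passes only in rows, so rows that repeat a pose let the fingers close. It gives the time, the measured TCP pose, the force and the opening at its end, in the units of the state.
- ctrl.state(): the state, without advancing time (a new reading comes with each control period).
- grab_frame(name): name is "side" or "top" or "wrist"; returns the picture (384x512x3 uint8, blue, green, red); there is no depth.
- camera_params(name): a dict with "fx", "fy", "cx", "cy" (pixels), "k1" (the pictures are not rectified: a ray, as slopes to the right and down, at radius r is drawn at 1 + k1 r^2 times it, then the intrinsics apply), "origin" and "attitude" of the camera in the world; the wrist camera has in their place "mount" (4x4, takes a point from camera to tool coordinates, whose origin is the TCP and whose axes are the tool frame's). Camera axes: x right, y down, z forward; pixel columns grow to the right and rows downward; lengths in m; the calibration is good to about 2 mm. A picture is of the moment at which its call begins: read the wrist's pose just before it. camera_params takes no time and is no camera call.
- ctrl.job_done(): hands the job in, once; it reports no verdict.
Trained networks look in the newest picture that a camera, given by its name, has taken for a name from the list of things; names that differ only in an ending like _2 or _b are one class to them, and where a whole thing is asked for, a point or a joint stands for the part that bears it (a point fixed in the world has none). Each returns a list of dicts, best first, with "confidence" (0 to 1); they miss things now and then, are a little off and sometimes report something else, mostly with a low value. They report only what shows in the picture. A call takes as long as a camera call. They do not tell look-alikes from the thing itself.
- nets.masks_of(camera, name): "mask" (384x512 bool, what is visible of it) and "box" ([left, top, right, bottom] in pixels, round what is visible of it).
- nets.tip_of(camera, name): "location" ([column, row] in pixels: a listed point, or the origin of a listed thing).
The state is a dict: "t": time; "joint_positions": joint angles; "qvel": joint speeds; "effort": joint torques, N m; "position": TCP position; "tcp_rot": TCP orientation; "contact_force": force on the tool from outside, world axes, zero at the start; "torque": the same for the moment, N m; "width": finger opening in m.
Only numpy, scipy, OpenCV 4.12 (cv2) and the standard library are available. Lean on these libraries where they do the work, as an engineer would, in place of code of your own. Each camera call takes 0.05 s, during which the arm holds its last target.

## Task

Get the samples and medicines ready for pick-up: set the red-capped vial, the green-capped vial, the blue-lidded cup and the orange-lidded cup each into the dish of its own colour, standing upright inside the rim on the dish floor. Lower each one into its dish, do not drop it. Leave the grey-capped vial standing where it is.

Things in the scene. Friction and masses are not known exactly. Their poses are not given: they have to be found in the camera images.
- vial_red: injection vial standing upright: brown body 23 mm in diameter up to z = 38, narrower red cap (20 mm) above it, 46 mm tall in all, about 20 g. Loose. Origin at the centre of its underside, z up along its axis; round, so its yaw does not matter. Grasp the body from above.
- vial_green: injection vial standing upright: brown body 23 mm in diameter up to z = 38, narrower green cap (20 mm) above it, 46 mm tall in all, about 20 g. Loose. Origin at the centre of its underside, z up along its axis; round, so its yaw does not matter. Grasp the body from above.
- cup_blue: lidded specimen cup standing upright: white body, 55 mm across, slightly tapered, with a fixed blue lid 61 mm in diameter from z = 52 to its top at z = 66 mm, about 45 g. Loose. Origin at the centre of its underside, z up along its axis; round, so its yaw does not matter. Grasp it across the lid from above.
- cup_orange: lidded specimen cup standing upright: white body, 55 mm across, slightly tapered, with a fixed orange lid 61 mm in diameter from z = 52 to its top at z = 66 mm, about 45 g. Loose. Origin at the centre of its underside, z up along its axis; round, so its yaw does not matter. Grasp it across the lid from above.
- dish_red: red round dish, its floor red with a white ring and a white centre, fixed to the table (its place differs at every start): outer diameter 50 mm, inside diameter 42 mm, rim 10 mm high, wall 4 mm, open at the top, made for the vial of its colour. Origin at the centre of its underside, on the table; its inner floor is at z = 4 mm in its frame, z up.
- dish_green: green round dish, its floor green with a white ring and a white centre, fixed to the table (its place differs at every start): outer diameter 50 mm, inside diameter 42 mm, rim 10 mm high, wall 4 mm, open at the top, made for the vial of its colour. Origin at the centre of its underside, on the table; its inner floor is at z = 4 mm in its frame, z up.
- dish_blue: blue round dish, its floor blue with a white ring and a white centre, fixed to the table (its place differs at every start): outer diameter 84 mm, inside diameter 76 mm, rim 12 mm high, wall 4 mm, open at the top, made for the cup of its colour. Origin at the centre of its underside, on the table; its inner floor is at z = 4 mm in its frame, z up.
- dish_orange: orange round dish, its floor orange with a white ring and a white centre, fixed to the table (its place differs at every start): outer diameter 84 mm, inside diameter 76 mm, rim 12 mm high, wall 4 mm, open at the top, made for the cup of its colour. Origin at the centre of its underside, on the table; its inner floor is at z = 4 mm in its frame, z up.
- vial_grey: injection vial with a grey cap, otherwise like the other two (23 mm in diameter, 46 mm tall, loose, upright). It has no dish and stays where it stands. Origin at the centre of its underside, z up.
Not all that is in view belongs to the job. What is shaped like the dish_green but purple is not meant.

How it is judged:
By the outcome, as a careful person would: the job done as asked, in the order asked, and still so for the second after the job is handed in, with the robot touching nothing.
It also fails if it takes over 122 s, if anything falls off the work surface, if the arm or the gripper's body presses on something with over 40 N, if the wrist force passes 120 N, or if a joint passes its speed limit or range.

## Working session

There is one attempt and no reset: what is moved stays moved. The work goes in short steps, Python scripts to look and compute and a tool call to move; the robot and the scene stay as the last step left them, time stands still between calls to the robot, and variables do not carry over. Pictures are saved under pics/ and viewed, and the job is handed in when it is done.

Besides the shell and the picture viewer there is one more tool, called after "Emit:" as name(argument=value, ...), one argument or row to a line, values as JSON. play_rows: Moves the arm, as the interface text tells. Its arguments: {"type":"object","properties":{"motion":{"type":"array","items":{"type":"array"}},"newtons":{"type":"number"}},"required":["motion"]}

```bash
ls; mkdir -p pics
python3 - <<'E'
from rig import ctrl, grab_frame, camera_params, nets
import cv2
print(ctrl.state())
for n in ("top","side","wrist"):
    f=grab_frame(n); cv2.imwrite(f"pics/{n}0.png",f); print(n,camera_params(n))
E
```

```text
pics
{'t': 0.0, 'joint_positions': array([ 1.07530299,  0.70709533, -0.02760856,  1.48500198,  0.02203912,
        0.95089698, -0.07552767]), 'qvel': array([-0.00045625, -0.00031095, -0.00071128,  0.0003795 , -0.00036112,
        0.00019562, -0.00115076]), 'effort': array([-6.75768229e-05, -8.83226466e+01,  1.23481806e+00, -2.36176300e+01,
        1.69339817e-02,  6.44178857e-03, -5.72247154e-05]), 'position': array([ 0.25193713, -0.51657218,  0.22993125]), 'tcp_rot': array([-2.59513237e-04,  8.48047054e-01, -5.29920647e-01, -4.84001372e-04]), 'contact_force': array([ 0.20474535,  0.46282271, -0.08714355]), 'torque': array([-0.05288275, -0.03204123,  0.03271318]), 'width': 0.08603682370057372}
top {'fx': 363.49507166003855, 'fy': 363.49507166003855, 'cx': 259.79713266433714, 'cy': 185.5372831658771, 'k1': -0.07183050044343203, 'origin': array([ 0.40483533, -0.00228218,  1.04325101]), 'attitude': array([-0.06868757,  0.70938663, -0.69806615,  0.06896579])}
side {'fx': 481.832058371811, 'fy': 481.832058371811, 'cx': 246.97522591691856, 'cy': 192.55462906350095, 'k1': -0.023876044688452915, 'origin': array([ 0.65348603, -1.08700185,  0.76753546]), 'attitude': array([-0.47669316,  0.87870005,  0.01718046, -0.01883298])}
wrist {'fx': 265.16364207205083, 'fy': 265.16364207205083, 'cx': 254.01510811200538, 'cy': 187.91109171479712, 'k1': -0.026127211205165285, 'mount': array([[ 9.99999876e-01,  4.16665852e-04, -2.71108287e-04,
        -4.89506410e-04],
       [-3.24186102e-04,  9.60072117e-01,  2.79752436e-01,
        -7.23762329e-02],
       [ 3.76846794e-04, -2.79752314e-01,  9.60072133e-01,
        -1.43838866e-01],
       [ 0.00000000e+00,  0.00000000e+00,  0.00000000e+00,
         1.00000000e+00]])}
```

View pics/top0.png

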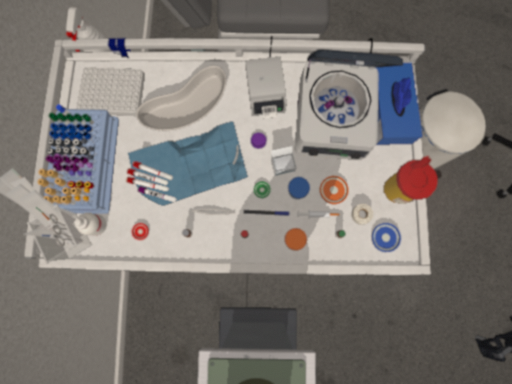

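View pics/side0.png

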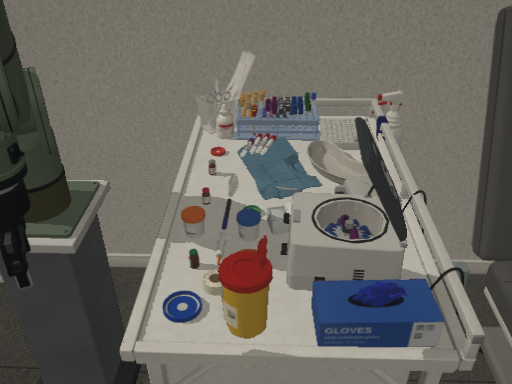

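View pics/wrist0.png

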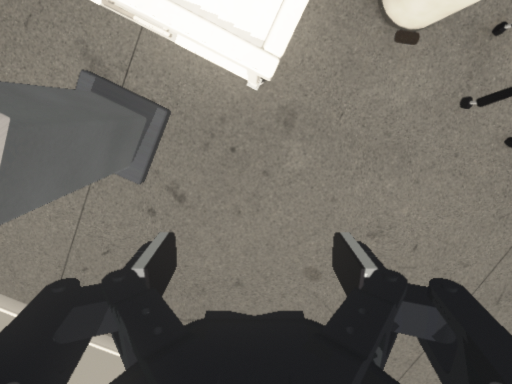

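```bash
cat > h.py <<'E'
import numpy as np, cv2
from scipy.spatial.transform import Rotation as R
from rig import ctrl, grab_frame, camera_params, nets
def q2R(q): return R.from_quat([q[1],q[2],q[3],q[0]]).as_matrix()
def cam(name, st=None):
    p=camera_params(name)
    if 'mount' in p:
        T=np.eye(4);T[:3,:3]=q2R(st['tcp_rot']);T[:3,3]=st['position'];T=T@p['mount']
        return p,T[:3,:3],T[:3,3]
    return p,q2R(p['attitude']),p['origin']
def proj(c,P):
    p,Rm,o=c; v=Rm.T@(np.asarray(P,float)-o); a,b=v[0]/v[2],v[1]/v[2]; s=1+p['k1']*(a*a+b*b)
    return np.array([p['cx']+p['fx']*a*s,p['cy']+p['fy']*b*s])
def ray(c,uv):
    p,Rm,o=c; x=(uv[0]-p['cx'])/p['fx'];y=(uv[1]-p['cy'])/p['fy'];a,b=x,y
    for _ in range(10):
        s=1+p['k1']*(a*a+b*b);a,b=x/s,y/s
    return Rm@np.array([a,b,1.])
def at_z(c,uv,z):
    d=ray(c,uv);o=c[2];return o+d*(z-o[2])/d[2]
E
python3 - <<'E'
from h import *
for n in("top","side"):
    c=cam(n);print(n,c[1].round(2).tolist())
    for P in([.252,-.517,.23],[0,0,0],[.5,0,0],[.5,.3,0],[.5,-.3,0]):print(P,proj(c,P).round(1))
c=cam('top')
for k,uv,z in (("dred",(140,231),.004),("dgreen",(262,188),.004),("dor",(333,190),.004),("dblue",(386,237),.004),("cblue",(299,187),.066),("cor",(296,239),.066),("vgrey",(187,233),.046),("vred",(245,234),.046),("vgreen",(341,234),.046)):
    print(k,at_z(c,uv,z).round(3))
E
python3 - <<'E'
import cv2
f=cv2.imread('pics/top0.png');cv2.imwrite('pics/top0a.png',cv2.resize(f[110:280,110:290],None,fx=4,fy=3.5*4/3.5*0.85 if 0 else 3.5,interpolation=2)[:600])
cv2.imwrite('pics/top0b.png',cv2.resize(f[150:270,230:430],None,fx=4,fy=4,interpolation=2))
E
```

```text
top [[0.02, -0.98, 0.19], [-1.0, -0.02, 0.0], [0.0, -0.19, -0.98]]
[0.252, -0.517, 0.23] [491.  328.5]
[0, 0, 0] [255.8 409.3]
[0.5, 0, 0] [258.8 223.4]
[0.5, 0.3, 0] [154.9 221.5]
[0.5, -0.3, 0] [362.8 224.9]
side [[1.0, 0.01, -0.05], [0.05, -0.54, 0.84], [-0.02, -0.84, -0.54]]
[0.252, -0.517, 0.23] [ 25.9 274.5]
[0, 0, 0] [ 39.8 207.8]
[0.5, 0, 0] [215.2 210.3]
[0.5, 0.3, 0] [224.6 157.9]
[0.5, -0.3, 0] [201.5 287. ]
dred [0.472 0.34  0.004]
dgreen [ 0.603 -0.008  0.004]
dor [ 0.6   -0.215  0.004]
dblue [ 0.466 -0.365  0.004]
cblue [ 0.595 -0.109  0.066]
cor [ 0.454 -0.1    0.066]
vgrey [0.466 0.196 0.046]
vred [0.466 0.037 0.046]
vgreen [ 0.47  -0.226  0.046]
```

View pics/top0a.png

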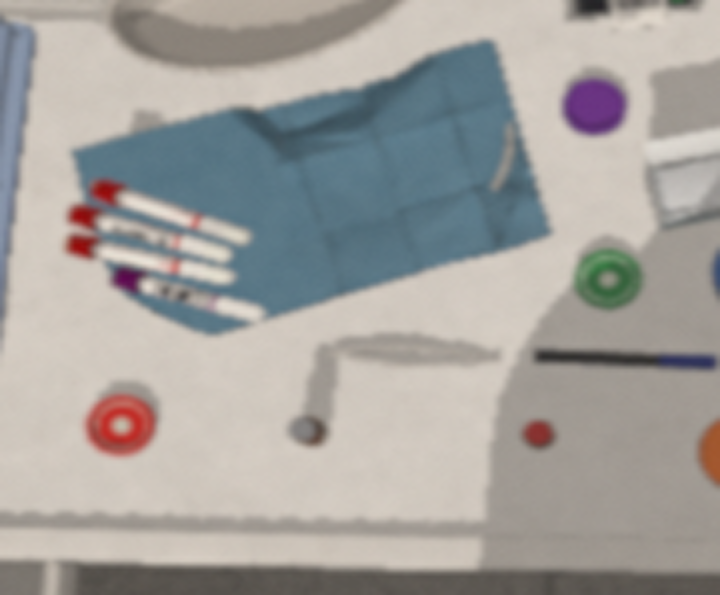

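View pics/top0b.png

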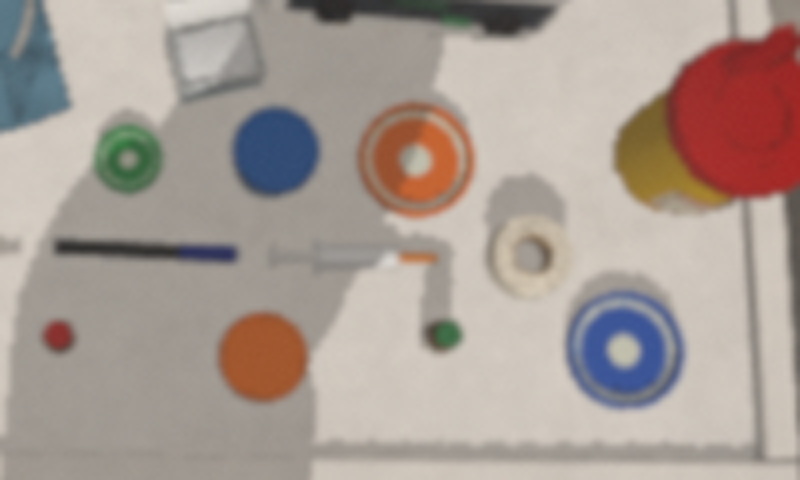

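Top view: dish_red (140,231), dish_green (262,188), dish_orange (333,190) and dish_blue (386,237), each showing a white ring and centre. The purple disc at (258,140) is the decoy and the white roll at (363,214) is tape. Cup lids are blue (299,187) and orange (296,239). Vial caps are grey (187,233), red (245,234) and green (341,234). In the enlarged crops each colour is unambiguous. Next I measure them in both fixed cameras.

Run:
```python
from h import *
names="vial_red vial_green vial_grey cup_blue cup_orange dish_red dish_green dish_blue dish_orange".split()
cs={n:cam(n) for n in("top","side")}
zt={'vial':.046,'cup':.066,'dish':.004}
for nm in names:
    out=[]
    rays=[]
    for n in cs:
        d=nets.tip_of(n,nm)
        m=nets.masks_of(n,nm)
        for x in d[:2]:
            out.append((n,'tip',round(x['confidence'],2),np.round(x['location'],1).tolist(),at_z(cs[n],x['location'],.004 if 'dish' in nm else 0)[:2].round(4).tolist()))
        for x in m[:2]:
            ys,xs=np.nonzero(x['mask']); out.append((n,'mask',round(x['confidence'],2),np.round(x['box'],1).tolist(),[round(xs.mean(),1),round(ys.mean(),1)]))
    print(nm);[print('   ',*o) for o in out]
# fingertips in wrist
st=ctrl.state();p=camera_params('wrist')
import numpy as np
T=np.linalg.inv(p['mount'])
for w in(.043,.057):
  for z in(0,.006,.012,.025,.038):
    v=T@np.array([w,0,z,1]);print(w,z,(p['cx']+p['fx']*v[0]/v[2]).round(1),(p['cy']+p['fy']*v[1]/v[2]).round(1))
print(st['t'],ctrl.state()['t'])
f=cv2.imread('pics/wrist0.png')[200:384,80:430];cv2.imwrite('pics/w0c.png',cv2.resize(f,None,fx=2.2,fy=2.2))
```

```text
vial_red
    top tip 0.52 [242.5, 232.7] [0.4728, 0.0462]
    top tip 0.21 [338.2, 238.2] [0.4611, -0.2276]
    side tip 0.46 [202.0, 203.6] [0.4591, 0.0321]
    side mask 0.66 [200.2, 190.7, 214.4, 202.7] [np.float64(205.4), np.float64(196.4)]
vial_green
    top tip 0.48 [339.9, 239.8] [0.4566, -0.2324]
    top tip 0.39 [385.3, 238.5] [0.4616, -0.3642]
    top mask 0.61 [336.9, 235.8, 342.9, 235.4] [np.float64(340.1), np.float64(233.8)]
    top mask 0.27 [289.2, 178.1, 310.7, 201.3] [np.float64(298.2), np.float64(187.2)]
    side tip 0.48 [193.1, 265.8] [0.471, -0.2298]
    side mask 0.54 [188.0, 251.8, 197.9, 267.6] [np.float64(194.1), np.float64(258.3)]
vial_grey
    top tip 0.51 [187.8, 234.5] [0.4648, 0.2026]
    top mask 0.46 [182.9, 232.7, 193.4, 236.6] [np.float64(187.2), np.float64(232.9)]
    side tip 0.53 [211.4, 170.8] [0.4656, 0.2154]
    side mask 0.55 [206.6, 160.7, 216.7, 178.4] [np.float64(211.8), np.float64(167.4)]
cup_blue
    top tip 0.98 [301.5, 192.4] [0.5924, -0.123]
    top mask 0.66 [290.3, 176.7, 311.2, 202.3] [np.float64(297.9), np.float64(188.0)]
    side 
[... 1418 characters left out ...]
.55 [341.2, 238.2] [0.4609, -0.2353]
    top mask 0.66 [369.5, 224.8, 403.9, 251.9] [np.float64(385.4), np.float64(237.2)]
    side tip 0.91 [180.5, 307.6] [0.4638, -0.3676]
    side mask 0.88 [160.7, 287.2, 198.6, 323.0] [np.float64(182.1), np.float64(306.3)]
dish_orange
    top tip 0.98 [333.2, 186.4] [0.611, -0.2156]
    top mask 0.88 [318.0, 173.8, 348.2, 204.8] [np.float64(333.6), np.float64(189.5)]
    side tip 0.42 [249.0, 262.9] [0.6037, -0.2201]
0.043 0 326.9 236.9
0.043 0.006 324.3 232.5
0.043 0.012 322.0 228.4
0.043 0.025 317.3 220.3
0.043 0.038 313.3 213.3
0.057 0 350.3 236.9
0.057 0.006 347.0 232.5
0.057 0.012 343.8 228.4
0.057 0.025 337.7 220.3
0.057 0.038 332.3 213.3
1.95 1.95
```

View pics/w0c.png

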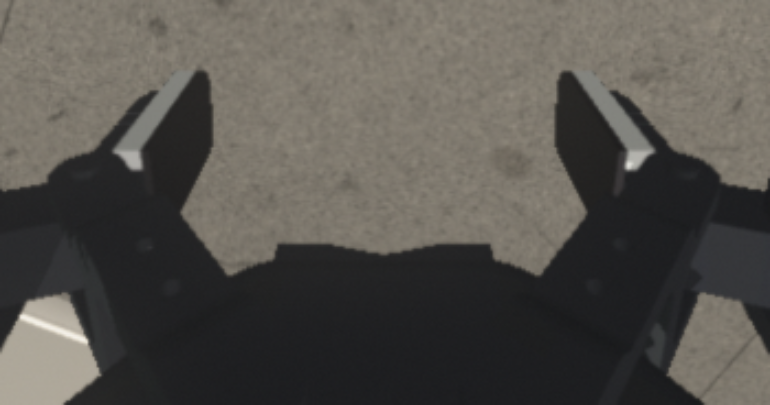

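```bash
cat >> h.py <<'E'
def go(P,xdir=None,st=None):
    "print shift (cm, tool axes) and turn to reach world P with tool x along world angle xdir (deg)"
    st=st or ctrl.state();Rm=q2R(st['tcp_rot']);d=Rm.T@(np.asarray(P)-st['position'])*100
    a=np.degrees(np.arctan2(Rm[1,0],Rm[0,0])); t=0
    if xdir is not None: t=-np.radians((xdir-a+90)%180-90)
    print('at',st['position'].round(4),'xang',a.round(1),'tilt',Rm[:,2].round(4),'shift',d.round(2),'turn',round(t,3))
E
python3 - <<'E'
from h import *
go([.42,-.15,.22],-90);go([.466,.037,.2],-90)
c=cam('top');print(at_z(c,(415,180),.2),at_z(c,(395,195),.0), at_z(c,(345,265),.0),at_z(c,(345,265),.03),at_z(c,(340,155),.0))
E
```

```text
at [ 0.2521 -0.5168  0.2304] xang -64.0 tilt [-0.e+00  1.e-04 -1.e+00] shift [-25.61 -31.17   1.04] turn 0.454
at [ 0.2521 -0.5168  0.2304] xang -64.0 tilt [-0.e+00  1.e-04 -1.e+00] shift [-40.4  -43.5    3.04] turn 0.454
[ 0.59102575 -0.37448693  0.2       ] [ 0.58896085 -0.39927927  0.        ] [ 0.38591478 -0.24542964  0.        ] [ 0.38645887 -0.23843763  0.03      ] [ 0.70777415 -0.23921323  0.        ]
```

Emit:
play_rows(
  motion=[
    [110,[-25.6,-31.2,1.0],0.45],
    [110,[-25.6,-31.2,1.0],0.45],
    [110,[-25.6,-31.2,1.0],0.45],
    [110,[-25.6,-31.2,1.0],0.45],
    [110,[-25.6,-31.2,1.0],0.45],
    [110,[-25.6,-31.2,1.0],0.45],
    [110,[-25.6,-31.2,1.0],0.45],
    [110,[-25.6,-31.2,1.0],0.45],
    [110,[-25.6,-31.2,1.0],0.45],
    [110,[-40.4,-43.5,6.0],0.45],
    [110,[-40.4,-43.5,6.0],0.45],
    [110,[-40.4,-43.5,6.0],0.45],
    [110,[-40.4,-43.5,6.0],0.45],
    [110,[-40.4,-43.5,6.0],0.45],
    [110,[-40.4,-43.5,6.0],0.45],
    [110,[-40.4,-43.5,6.0],0.45],
  ],
  newtons=25,
)

```text
t: 3.55
position: [0.4659, 0.0358, 0.1707]
tcp_rot: [0.0, 0.708, -0.706, 0.0]
contact_force: [0.3, 0.2, -0.4]
width: 0.0482
```

Run:
```python
from h import *
st=ctrl.state();f=grab_frame('wrist');g=grab_frame('side')
print(st['t'],st['position'],st['width'],st['contact_force'])
cv2.imwrite('pics/w1.png',f);cv2.imwrite('pics/s1.png',cv2.resize(g[120:280,120:330],None,fx=3.5,fy=3.5))
c=cam('wrist',st)
for P in([.466,.037,.046],[.466,.037,0]):print(proj(c,P))
for nm in("vial_red",):
  print([(x['confidence'],x['location'],at_z(c,x['location'],0)) for x in nets.tip_of('wrist',nm)])
```

```text
3.55 [0.46594048 0.03575375 0.17069155] 0.048227528317499324 [ 0.30950658  0.21263347 -0.36986067]
[253.81017803 182.14828176]
[253.84638773 172.34817184]
[(0.82, [249.7, 172.1], array([0.46629553, 0.0420369 , 0.        ]))]
```

View pics/w1.png

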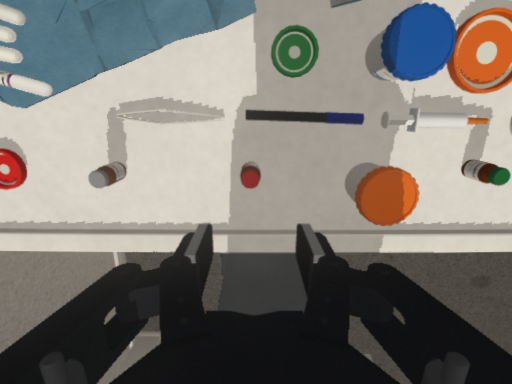

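View pics/s1.png

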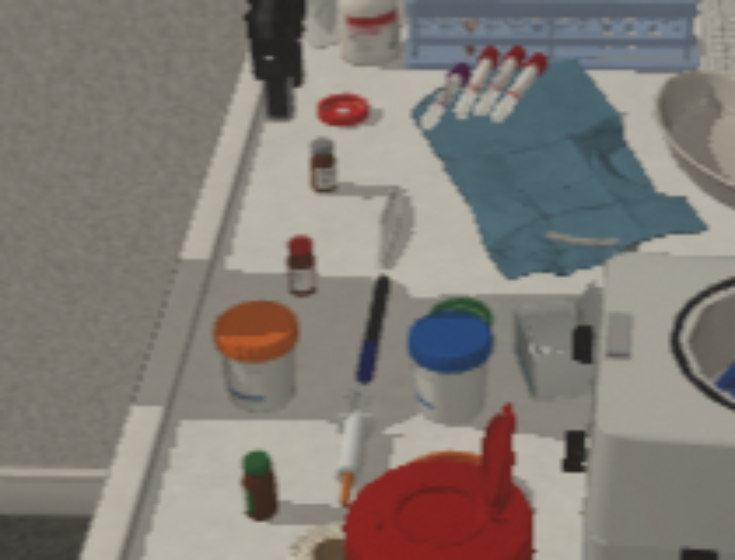

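Run:
```python
from h import *
st=ctrl.state()
c=cam('side');p=st['position']
for dz in(0,.006,.025,.03,.038):print(dz,proj(c,p-[0,0,dz]).round(1),proj(c,p-[0,.035,dz]).round(1))
cw=cam('wrist',st)
f=cv2.imread('pics/w1.png')
hsv=cv2.cvtColor(f,cv2.COLOR_BGR2HSV).astype(int)
def cen(box,h0,h1,z,nm,s=110):
    l,t,r,b=box;H=hsv[t:b,l:r];m=(((H[...,0]-h0)%180)<=((h1-h0)%180))&(H[...,1]>s)&(H[...,2]>50)
    ys,xs=np.nonzero(m);uv=((xs.min()+xs.max())/2+l,(ys.min()+ys.max())/2+t);print(nm,uv,xs.min()+l,xs.max()+l,ys.min()+t,ys.max()+t,at_z(cw,uv,z).round(4), at_z(cw,(xs.mean()+l,ys.mean()+t),z).round(4))
cen((235,160,265,195),170,8,.046,'vred')
cen((485,160,512,190),40,90,.046,'vgreen',80)
cen((265,20,325,85),40,90,.006,'dgreen',80)
cen((350,160,425,230),5,22,.059,'cor')
cen((375,0,455,85),100,125,.059,'cblue')
cen((0,140,30,195),170,8,.006,'dred')
cv2.imwrite('pics/w1c.png',cv2.resize(f[150:210,200:300],None,fx=7,fy=7,interpolation=cv2.INTER_NEAREST))
g=cv2.imread('pics/s1.png');cv2.imwrite('pics/s1c.png',cv2.resize(g[0:160,200:400],None,fx=3,fy=3))
```

```text
0 [200.4 149.5] [198.7 155.9]
0.006 [200.6 151.5] [198.8 157.9]
0.025 [201.1 157.8] [199.3 164.3]
0.03 [201.2 159.4] [199.5 166. ]
0.038 [201.4 162.1] [199.7 168.6]
vred (np.float64(250.0), np.float64(178.0)) 241 259 169 187 [0.4705 0.0412 0.046 ] [0.4707 0.0413 0.046 ]
vgreen (np.float64(499.0), np.float64(176.0)) 489 509 168 184 [ 0.4736 -0.224   0.046 ] [ 0.4736 -0.2243  0.046 ]
dgreen (np.float64(295.0), np.float64(51.0)) 272 318 26 76 [ 0.5995 -0.0061  0.006 ] [ 0.6   -0.006  0.006]
cor (np.float64(386.5), np.float64(195.5)) 355 418 166 225 [ 0.4558 -0.098   0.059 ] [ 0.4559 -0.098   0.059 ]
cblue (np.float64(417.5), np.float64(41.5)) 381 454 3 80 [ 0.5979 -0.1064  0.059 ] [ 0.5976 -0.1071  0.059 ]
dred (np.float64(13.0), np.float64(169.0)) 0 26 149 189 [0.4714 0.3299 0.006 ] [0.471  0.3314 0.006 ]
```

View pics/w1c.png

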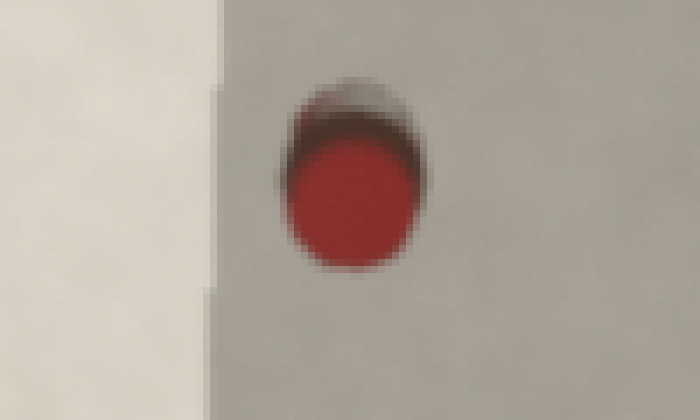

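View pics/s1c.png

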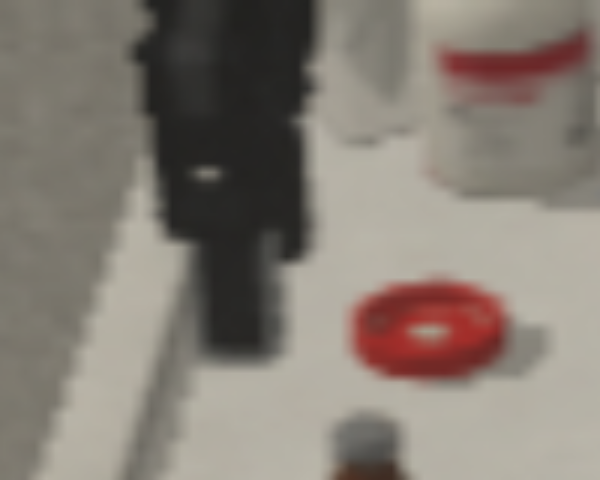

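Run:
```python
from h import *
c=cam('side')
for n,P in dict(vred_top=[.4705,.0412,.046],vred_bot=[.4705,.0412,0],cor_top=[.456,-.098,.066],cor_bot=[.456,-.098,0],dgreen=[.6,-.006,.004],dred=[.4714,.335,.004]).items():
    u=proj(c,P);print(n,u.round(1),'crop',((u-120)*3.5).round(0))
```

```text
vred_top [205.3 188.2] crop [299. 239.]
vred_bot [206.4 201.8] crop [302. 286.]
cor_top [192.5 211. ] crop [254. 319.]
cor_bot [194.5 231.7] crop [261. 391.]
dgreen [251.1 210.9] crop [459. 318.]
dred [217.  151.7] crop [339. 111.]
```

Emit:
play_rows(
  motion=[
    [255,[0,0,0],0],
    [255,[0,0,0],0],
    [255,[0,0,0],0],
    [255,[0,0,0],0],
    [255,[0,0,0],0],
    [255,[0,0,0],0],
  ],
)

```text
t: 4.3
position: [0.4659, 0.037, 0.1704]
tcp_rot: [-0.0, 0.708, -0.706, -0.0]
contact_force: [0.1, 0.7, 0.1]
width: 0.0
```

Run:
```python
from h import *
st=ctrl.state();f=grab_frame('wrist');g=grab_frame('side')
print(st['t'],st['position'],st['width'],st['contact_force'])
a=cv2.resize(f[180:300,180:330],None,fx=5,fy=5);cv2.imwrite('pics/w2.png',a[:600])
cv2.imwrite('pics/s2.png',cv2.resize(g[110:180,170:240],None,fx=8,fy=8))
c=cam('side')
for z in(0,.012,.025,.03):print(((proj(c,st['position']-[0,0.01,z])-[170,110])*8).round())
p=camera_params('wrist');T=np.linalg.inv(p['mount'])
for x,y in((0,-.011),(0,0),(0,.011)):
  for z in(0,.006,.012,.025):
    v=T@np.array([x,y,z,1]);print(x,y,z,np.round([5*(p['cx']+p['fx']*v[0]/v[2]-180),5*(p['cy']+p['fy']*v[1]/v[2]-180)]))
```

```text
4.3 [0.46594537 0.03703198 0.17041958] 1.6061595384851583e-05 [0.13192355 0.70985505 0.11230978]
[240. 330.]
[242. 362.]
[245. 396.]
[246. 409.]
0 -0.011 0 [379. 196.]
0 -0.011 0.006 [378. 177.]
0 -0.011 0.012 [378. 159.]
0 -0.011 0.025 [378. 123.]
0 0 0 [378. 282.]
0 0 0.006 [378. 260.]
0 0 0.012 [378. 239.]
0 0 0.025 [377. 199.]
0 0.011 0 [378. 364.]
0 0.011 0.006 [378. 339.]
0 0.011 0.012 [378. 316.]
0 0.011 0.025 [377. 272.]
```

View pics/w2.png

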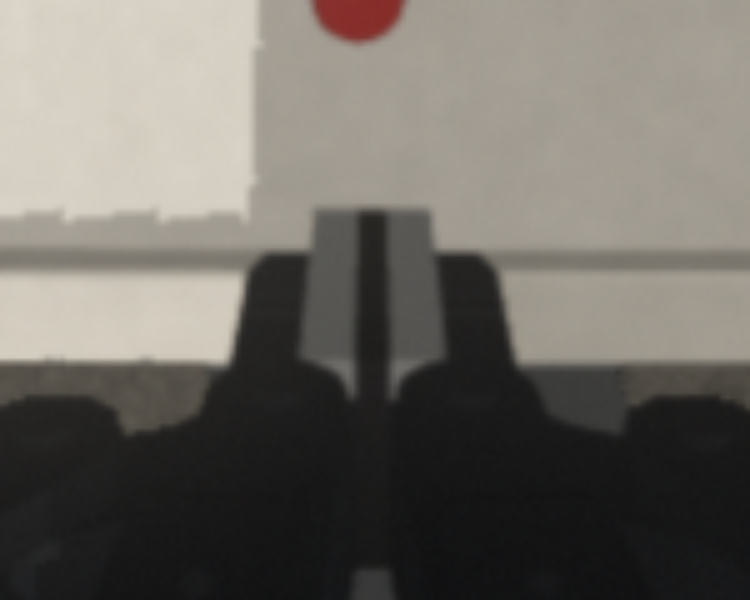

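View pics/s2.png

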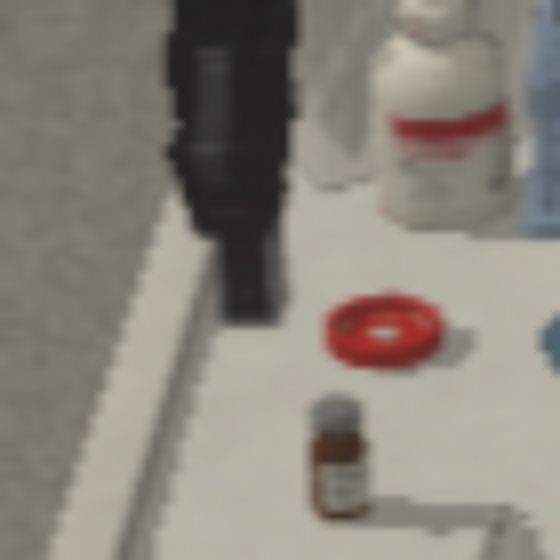

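The side and wrist views agree that the shut fingertips sit at about TCP height, not 25 mm ahead of it. I'll descend to a height that is safe either way and look again.

```bash
python3 -c "
from h import *
go([.4695,.0405,.17],-90);go([.4695,.0405,.036],-90)"
```

```text
at [0.4659 0.037  0.1704] xang -89.8 tilt [-0.e+00  1.e-04 -1.e+00] shift [-0.34 -0.36  0.04] turn 0.004
at [0.4659 0.037  0.1704] xang -89.8 tilt [-0.e+00  1.e-04 -1.e+00] shift [-0.34 -0.36 13.44] turn 0.004
```

Emit:
play_rows(
  motion=[
    [110,[-0.34,-0.36,0],0],
    [110,[-0.34,-0.36,2],0],
    [110,[-0.34,-0.36,5],0],
    [110,[-0.34,-0.36,8.5],0],
    [110,[-0.34,-0.36,11],0],
    [110,[-0.34,-0.36,12.5],0],
    [110,[-0.34,-0.36,13.4],0],
    [110,[-0.34,-0.36,13.4],0],
  ],
)

```text
t: 5.2
position: [0.4694, 0.0405, 0.0357]
tcp_rot: [0.0, 0.708, -0.706, -0.0]
contact_force: [0.3, -0.0, 0.1]
width: 0.0485
```

Run:
```python
from h import *
st=ctrl.state();f=grab_frame('wrist');g=grab_frame('side')
print(st['t'],st['position'],st['width'],st['contact_force'])
a=np.vstack([cv2.resize(f[150:270,180:330],None,fx=4,fy=4)]);cv2.imwrite('pics/w3.png',a)
cv2.imwrite('pics/s3.png',cv2.resize(g[150:220,170:240],None,fx=8,fy=8))
c=cam('side')
for z in(0,.012,.025,.03):print(((proj(c,st['position']-[0,0.03,z])-[170,150])*8).round())
```

```text
5.2 [0.46936964 0.04051245 0.03573644] 0.048545258040933646 [ 0.28577857 -0.02052648  0.13954737]
[271. 379.]
[273. 408.]
[275. 439.]
[276. 451.]
```

View pics/w3.png

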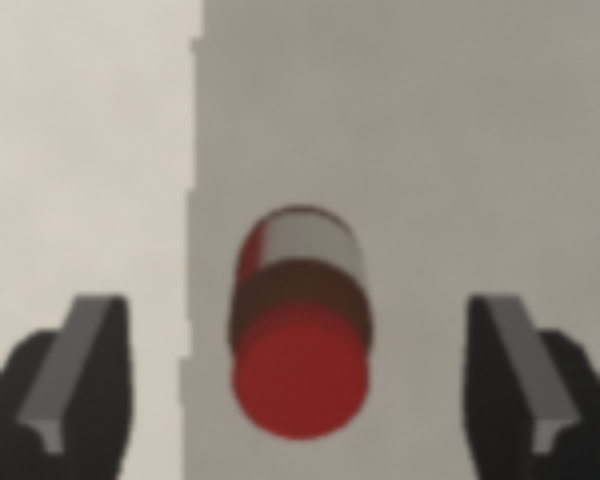

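View pics/s3.png

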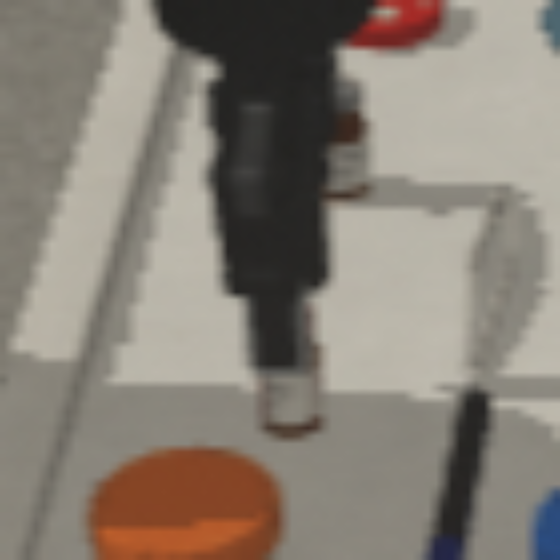

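Emit:
play_rows(
  motion=[
    [110,[0,0,0.5],0],
    [110,[0,0,1.0],0],
    [110,[0,0,1.3],0],
    [110,[0,0,1.3],0],
  ],
)

```text
t: 5.7
position: [0.4694, 0.0404, 0.0231]
tcp_rot: [0.0, 0.708, -0.706, -0.0]
contact_force: [0.1, -1.2, 0.4]
width: 0.0482
```

Run:
```python
from h import *
st=ctrl.state();g=grab_frame('side')
print(st['t'],st['position'],st['width'],st['contact_force'])
cv2.imwrite('pics/s4.png',cv2.resize(g[150:220,170:240],None,fx=8,fy=8))
```

```text
5.7 [0.46940193 0.04044605 0.02308686] 0.04820130828703868 [ 0.06053841 -1.17870905  0.41867587]
```

View pics/s4.png

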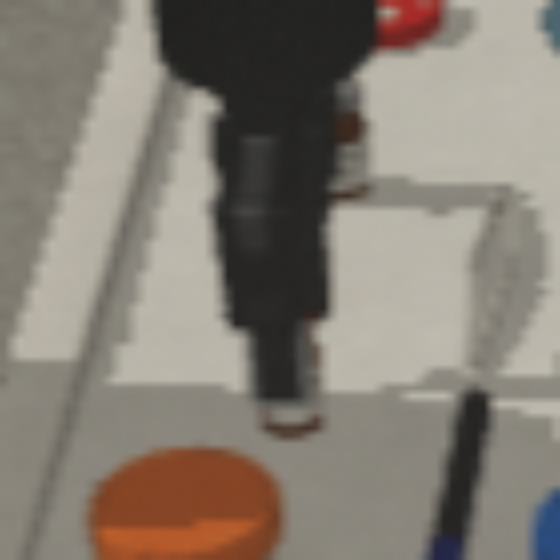

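Emit:
play_rows(
  motion=[
    [110,[0,0,0.5],0],
    [110,[0,0,0.9],0],
    [110,[0,0,1.1],0],
    [110,[0,0,1.1],0],
    [230,[0,0,1.1],0],
    [230,[0,0,1.1],0],
    [230,[0,0,1.1],0],
    [230,[0,0,1.1],0],
    [230,[0,0,1.1],0],
    [230,[0,0,1.1],0],
  ],
  newtons=25,
)

```text
t: 6.75
position: [0.4696, 0.0404, 0.0125]
tcp_rot: [-0.0, 0.708, -0.706, 0.0]
contact_force: [0.7, 0.1, 5.8]
width: 0.0213
```

Run:
```python
from h import *
st=ctrl.state();g=grab_frame('side')
print(st['t'],st['position'],st['width'],st['contact_force'])
cv2.imwrite('pics/s5.png',cv2.resize(g[150:220,170:240],None,fx=8,fy=8))
```

```text
6.75 [0.46957515 0.04044423 0.01254165] 0.02133650977020598 [0.68149341 0.11621329 5.82565288]
```

View pics/s5.png

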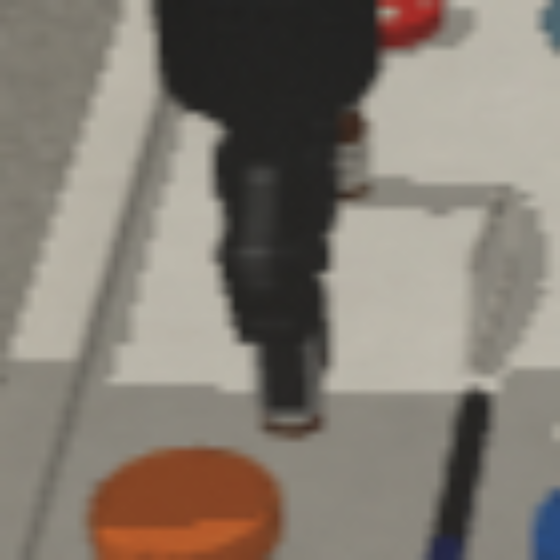

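Emit:
play_rows(
  motion=[
    [230,[0,0,-1],0],
    [230,[0,0,-3],0],
    [230,[0,0,-7],0],
    [230,[0,0,-12],0],
    [230,[-4,0,-13],0],
    [230,[-9,0,-13],0],
    [230,[-14,0,-13],0],
    [230,[-19,0,-13],0],
    [230,[-24,0,-13],0],
    [230,[-28,0,-13],0],
    [230,[-29.5,-0.2,-13],0],
    [230,[-29.5,-0.2,-13],0],
    [230,[-29.5,-0.2,-13],0],
  ],
)

```text
t: 8.1
position: [0.4703, 0.3347, 0.1428]
tcp_rot: [0.0, 0.708, -0.706, 0.0]
contact_force: [-0.5, -0.7, 0.0]
width: 0.021
```

```bash
cat >> h.py <<'E'
def snap(tag,crop=None,fx=1):
    st=ctrl.state();f=grab_frame('wrist');cv2.imwrite(f'pics/{tag}.png',f)
    print('t',st['t'],st['position'].round(4),'w',st['width'].round(4),'F',st['contact_force'].round(1))
    return st,f
def blob(f,st,hlo,hhi,z,s=110,v=50,camname='wrist',roi=None):
    c=cam(camname,st);H=cv2.cvtColor(f,cv2.COLOR_BGR2HSV).astype(int)
    m=((((H[...,0]-hlo)%180)<=((hhi-hlo)%180))&(H[...,1]>s)&(H[...,2]>v)).astype(np.uint8)
    if roi: k=np.zeros_like(m);k[roi[1]:roi[3],roi[0]:roi[2]]=1;m*=k
    n,lab,stt,cc=cv2.connectedComponentsWithStats(m)
    for i in range(1,n):
        if stt[i,4]>60:
            l,t,w,h=stt[i,:4];pts=cv2.findContours((lab==i).astype(np.uint8),0,1)[0][0]
            e=cv2.fitEllipse(pts) if len(pts)>5 else None
            print('box',stt[i].tolist(),'ell',np.round(e[0],1),np.round(e[1],1),'->',at_z(c,e[0],z).round(4))
E
python3 - <<'E'
from h import *
st,f=snap('w6')
blob(f,st,170,8,.010,s=120)
g=grab_frame('top');cv2.imwrite('pics/t6.png',g)
print(nets.tip_of('wrist','dish_red'))
E
```

```text
Traceback (most recent call last):
  File "h.py", line 29, in snap
    print('t',st['t'],st['position'].round(4),'w',st['width'].round(4),'F',st['contact_force'].round(1))
                                                  ^^^^^^^^^^^^^^^^^
AttributeError: 'float' object has no attribute 'round'
```

View pics/w6.png

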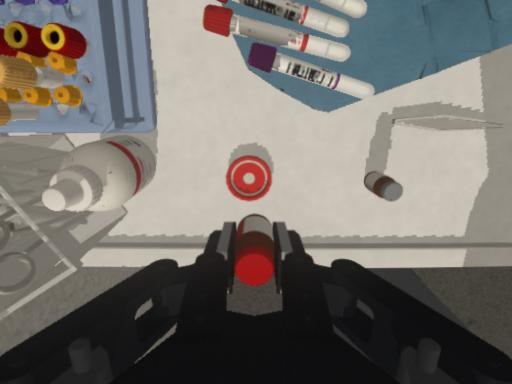

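```bash
sed -i "s/st\['width'\].round(4)/round(st['width'],4)/" h.py
python3 - <<'E'
from h import *
st,f=snap('w6')
blob(f,st,170,8,.010,s=120,roi=(210,130,300,220))
c=cam('wrist',st)
print([(x['confidence'],x['location'],at_z(c,x['location'],.0)) for x in nets.tip_of('wrist','dish_red')])
g=grab_frame('top');cv2.imwrite('pics/t6.png',g)
blob(g,None,170,8,.010,s=120,camname='top',roi=(110,210,170,260))
for uv in((150,170),(75,200),(130,150),(60,195)):print(uv,at_z(c,uv,0.02).round(3),at_z(c,uv,0.1).round(3))
E
```

```text
t 8.15 [0.4705 0.3343 0.1428] w 0.0209 F [ 0.2 -0.5 -0.2]
box [226, 156, 45, 45, 547] ell [248.2 178.2] [43.8 44.3] -> [0.4727 0.3416 0.01  ]
box [233, 163, 32, 31, 673] ell [248.3 177.9] [30.2 31.1] -> [0.4731 0.3415 0.01  ]
[(0.79, [247.0, 175.1], array([0.47373329, 0.34314557, 0.        ]))]
box [132, 223, 16, 16, 159] ell [140.4 231.2] [13.3 16.1] -> [0.4706 0.3373 0.01  ]
(150, 170) [0.484 0.443 0.02 ] [0.501 0.411 0.1  ]
(75, 200) [0.451 0.528 0.02 ] [0.478 0.47  0.1  ]
(130, 150) [0.504 0.461 0.02 ] [0.516 0.423 0.1  ]
(60, 195) [0.456 0.543 0.02 ] [0.482 0.481 0.1  ]
```

Emit:
play_rows(
  motion=[
    [230,[-0.67,-0.2,1],0],
    [230,[-0.67,-0.2,4],0],
    [230,[-0.67,-0.2,7],0],
    [230,[-0.67,-0.2,9],0],
    [230,[-0.67,-0.2,10.5],0],
    [230,[-0.67,-0.2,11.2],0],
    [230,[-0.67,-0.2,11.8],0],
    [230,[-0.67,-0.2,12.2],0],
    [230,[-0.67,-0.2,12.4],0],
    [230,[-0.67,-0.2,12.5],0],
    [230,[-0.67,-0.2,12.5],0],
  ],
)

```text
t: 9.4
position: [0.4725, 0.3423, 0.0177]
tcp_rot: [-0.0, 0.708, -0.706, -0.0]
contact_force: [0.5, 0.1, -0.0]
width: 0.0211
```

Run:
```python
from h import *
st,f=snap('w7')
g=grab_frame('side');cv2.imwrite('pics/s7.png',cv2.resize(g[100:170,190:260],None,fx=8,fy=8))
```

```text
t 9.4 [0.4725 0.3423 0.0177] w 0.0211 F [ 0.5  0.1 -0. ]
```

View pics/s7.png

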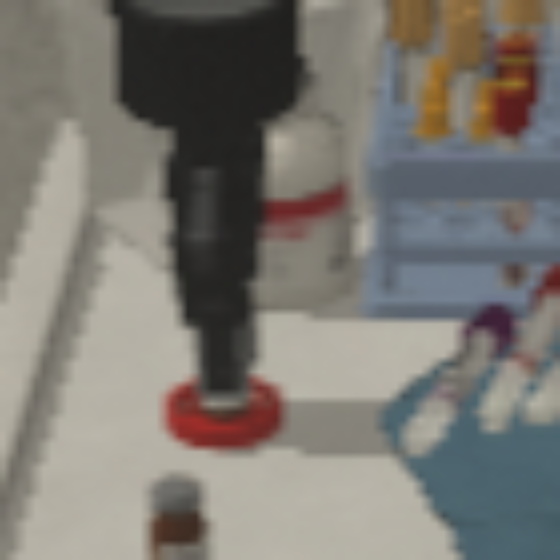

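View pics/w7.png

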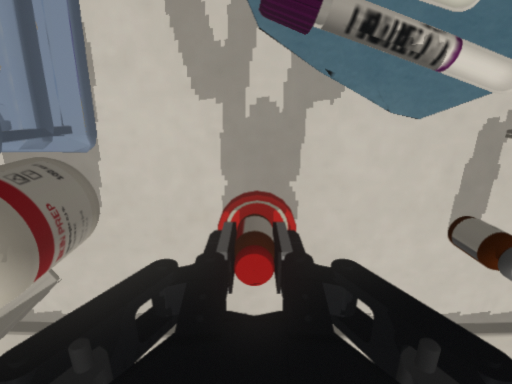

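Emit:
play_rows(
  motion=[
    [230,[0,0,0.1],0],
    [230,[0,0,0.15],0],
    [230,[0,0,0.15],0],
  ],
)

```text
t: 9.8
position: [0.4726, 0.3422, 0.0165]
tcp_rot: [-0.0, 0.708, -0.706, -0.0]
contact_force: [-1.8, -1.3, 11.0]
width: 0.0214
```

Emit:
play_rows(
  motion=[
    [200,[0,0,0],0],
    [170,[0,0,0],0],
    [140,[0,0,0],0],
    [120,[0,0,0],0],
    [120,[0,0,0],0],
    [120,[0,0,-1],0],
    [120,[0,0,-4],0],
    [120,[0,0,-8],0],
    [120,[0,0,-13],0],
    [120,[0,0,-16],0],
    [120,[0,0,-16],0],
  ],
)

```text
t: 10.9
position: [0.4736, 0.3428, 0.1806]
tcp_rot: [-0.003, 0.708, -0.706, 0.0]
contact_force: [0.7, 0.7, -0.9]
width: 0.0454
```

Run:
```python
from h import *
st,f=snap('w8')
g=grab_frame('side');a=cv2.resize(g[100:170,190:260],None,fx=5,fy=5);b=cv2.resize(f[120:190,220:290],None,fx=5,fy=5)
cv2.imwrite('pics/x8.png',np.hstack([a,b]))
go([.4735,-.226,.16],-90)
```

```text
t 10.9 [0.4736 0.3428 0.1806] w 0.0454 F [ 0.7  0.7 -0.9]
at [0.4723 0.3423 0.1767] xang -89.8 tilt [ 6.e-04  9.e-04 -1.e+00] shift [56.83  0.1   1.62] turn 0.004
```

View pics/x8.png

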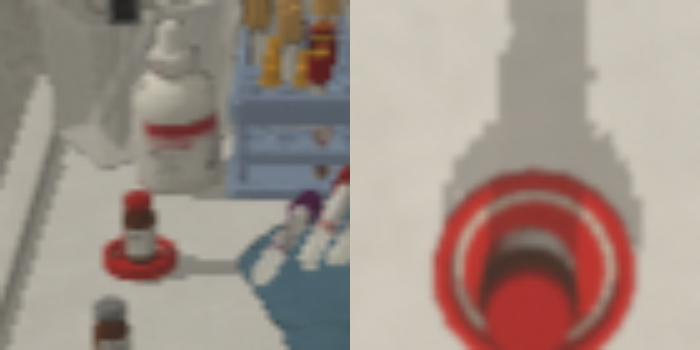

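Emit:
play_rows(
  motion=[
    [120,[5,0,0],0],
    [120,[10,0,0],0],
    [120,[15,0,0],0],
    [120,[20,0,0],0],
    [120,[25,0,0],0],
    [120,[30,0,0],0],
    [120,[35,0,0],0],
    [120,[40,0,0],0],
    [120,[45,0,0],0],
    [120,[50,0,1],0],
    [120,[54,0,2],0],
    [120,[56.8,0,2],0],
    [120,[56.8,0,2],0],
    [120,[56.8,0,2],0],
  ],
)

```text
t: 12.4
position: [0.474, -0.2256, 0.1551]
tcp_rot: [0.0, 0.708, -0.706, -0.001]
contact_force: [0.2, 0.3, -0.4]
width: 0.0451
```

Run:
```python
from h import *
st,f=snap('w9')
blob(f,st,40,90,.046,s=80,roi=(200,120,330,240))
```

```text
t 12.4 [ 0.474  -0.2256  0.1551] w 0.0451 F [ 0.2  0.3 -0.4]
box [249, 179, 17, 17, 228] ell [257.  186.7] [16.  16.4] -> [ 0.4733 -0.2274  0.046 ]
```

View pics/w9.png

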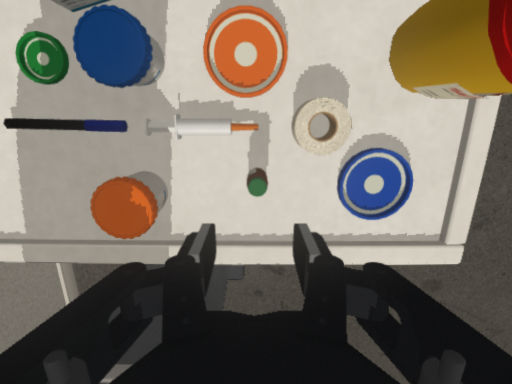

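Emit:
play_rows(
  motion=[
    [120,[0.15,0.1,2],0],
    [120,[0.15,0.1,5],0],
    [120,[0.15,0.1,8],0],
    [120,[0.15,0.1,10.5],0],
    [120,[0.15,0.1,12.5],0],
    [120,[0.15,0.1,13.5],0],
    [120,[0.15,0.1,14],0],
    [120,[0.15,0.1,14.2],0],
    [120,[0.15,0.1,14.2],0],
    [230,[0.15,0.1,14.2],0],
    [230,[0.15,0.1,14.2],0],
    [230,[0.15,0.1,14.2],0],
    [230,[0.15,0.1,14.2],0],
    [230,[0.15,0.1,14.2],0],
    [230,[0.15,0.1,14.2],0],
  ],
)

```text
t: 13.95
position: [0.4738, -0.2275, 0.0144]
tcp_rot: [-0.0, 0.708, -0.706, 0.0]
contact_force: [-0.1, 0.3, 7.8]
width: 0.0211
```

Emit:
play_rows(
  motion=[
    [230,[0,0,-1],0],
    [230,[0,0,-3],0],
    [230,[0,0,-7],0],
    [230,[0,0,-12],0],
    [230,[-3,-2,-14],0],
    [230,[-7,-4,-14],0],
    [230,[-11,-6.3,-14],0],
    [230,[-15,-8.6,-14],0],
    [230,[-19,-11,-14],0],
    [230,[-21.5,-12.4,-14],0],
    [230,[-21.5,-12.4,-14],0],
    [230,[-21.5,-12.4,-14],0],
    [230,[-21.5,-12.4,-14],0],
  ],
)

```text
t: 15.25
position: [0.5963, -0.013, 0.1544]
tcp_rot: [0.0, 0.708, -0.706, 0.0]
contact_force: [0.1, 0.1, 0.0]
width: 0.0213
```

Run:
```python
from h import *
st,f=snap('w10')
blob(f,st,40,90,.010,s=80,roi=(200,120,330,230))
```

```text
t 15.25 [ 0.5963 -0.013   0.1544] w 0.0213 F [0.1 0.1 0. ]
box [227, 153, 43, 43, 423] ell [248.4 174.3] [41.7 41.9] -> [ 0.6001 -0.0057  0.01  ]
box [234, 160, 30, 29, 588] ell [248.4 174. ] [28.5 29.4] -> [ 0.6004 -0.0057  0.01  ]
```

View pics/w10.png

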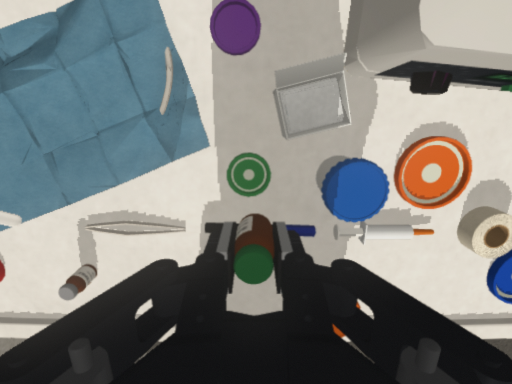

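Emit:
play_rows(
  motion=[
    [230,[-0.7,-0.4,1],0],
    [230,[-0.7,-0.4,4],0],
    [230,[-0.7,-0.4,7],0],
    [230,[-0.7,-0.4,9.5],0],
    [230,[-0.7,-0.4,11.2],0],
    [230,[-0.7,-0.4,12.2],0],
    [230,[-0.7,-0.4,12.8],0],
    [230,[-0.7,-0.4,13.2],0],
    [230,[-0.7,-0.4,13.4],0],
    [230,[-0.7,-0.4,13.5],0],
    [230,[-0.7,-0.4,13.5],0],
  ],
)

```text
t: 16.4
position: [0.6009, -0.0048, 0.0192]
tcp_rot: [-0.0, 0.708, -0.706, 0.0]
contact_force: [-0.5, 0.8, -0.7]
width: 0.0212
```

Run:
```python
from h import *
st,f=snap('w11')
b=cv2.resize(f[160:310,180:330],None,fx=3,fy=3)
cv2.imwrite('pics/x11.png',b)
```

```text
t 16.4 [ 0.6009 -0.0048  0.0192] w 0.0212 F [-0.5  0.8 -0.7]
```

View pics/x11.png

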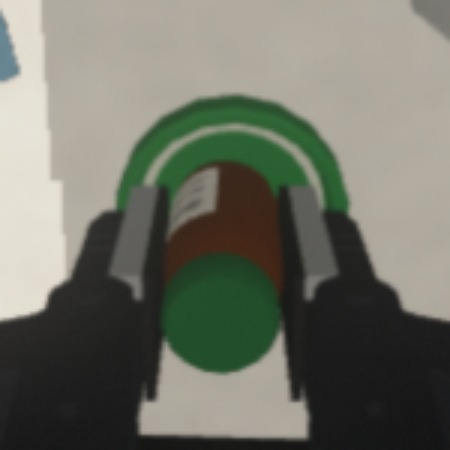

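Emit:
play_rows(
  motion=[
    [230,[0.1,0,0.08],0],
    [230,[0.1,0,0.14],0],
    [230,[0.1,0,0.14],0],
  ],
)

```text
t: 16.75
position: [0.6011, -0.0058, 0.0183]
tcp_rot: [-0.0, 0.708, -0.706, 0.0]
contact_force: [-1.9, 1.2, 11.0]
width: 0.0212
```

Emit:
play_rows(
  motion=[
    [200,[0,0,0],0],
    [170,[0,0,0],0],
    [140,[0,0,0],0],
    [120,[0,0,0],0],
    [120,[0,0,0],0],
    [120,[0,0,-1],0],
    [120,[0,0,-4],0],
    [120,[0,0,-8],0],
    [60,[0,0,-12],0],
    [0,[3,0,-14],0],
    [0,[7,0,-14],0],
    [0,[10.2,0,-14],0],
    [0,[10.2,0,-14],0],
    [0,[10.2,0,-14],0],
  ],
)

```text
t: 18.15
position: [0.601, -0.1081, 0.158]
tcp_rot: [-0.0, 0.708, -0.706, -0.0]
contact_force: [0.7, 0.6, -0.5]
width: 0.0857
```

Run:
```python
from h import *
st,f=snap('w12')
blob(f,st,100,125,.059,s=100,roi=(180,120,330,260))
blob(f,st,40,90,.046,s=80,roi=(50,120,240,260))
```

```text
t 18.15 [ 0.601  -0.1081  0.158 ] w 0.0857 F [ 0.7  0.6 -0.5]
box [223, 162, 63, 63, 3045] ell [254.2 193.3] [61.2 61.6] -> [ 0.5969 -0.1071  0.059 ]
box [201, 228, 34, 10, 308] ell [218.2 232.3] [ 9.1 43.3] -> [ 0.5557 -0.0711  0.059 ]
box [144, 157, 44, 42, 653] ell [165.1 177.8] [41.  44.1] -> [ 0.6087 -0.0183  0.046 ]
box [153, 163, 29, 29, 288] ell [166.5 177. ] [25.2 28.2] -> [ 0.6095 -0.0198  0.046 ]
```

View pics/w12.png

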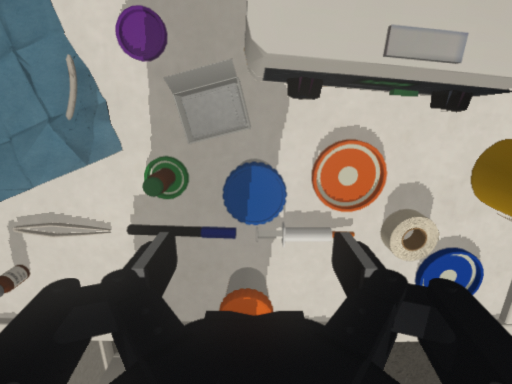

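Emit:
play_rows(
  motion=[
    [0,[-0.1,0.3,2],0],
    [0,[-0.1,0.3,5],0],
    [0,[-0.1,0.3,8],0],
    [0,[-0.1,0.3,10],0],
    [0,[-0.1,0.3,11.3],0],
    [0,[-0.1,0.3,11.8],0],
    [0,[-0.1,0.3,11.8],0],
  ],
)

```text
t: 18.9
position: [0.5982, -0.1064, 0.0396]
tcp_rot: [-0.0, 0.709, -0.706, -0.0]
contact_force: [0.6, -0.2, 0.2]
width: 0.0854
```

Run:
```python
from h import *
st,f=snap('w13')
g=grab_frame('side');cv2.imwrite('pics/s13.png',np.hstack([cv2.resize(g[190:260,210:290],None,fx=5,fy=5),cv2.resize(f[150:290,160:350],None,fx=2.2,fy=2.5)]))
```

```text
t 18.9 [ 0.5982 -0.1064  0.0396] w 0.0854 F [ 0.6 -0.2  0.2]
```

View pics/s13.png

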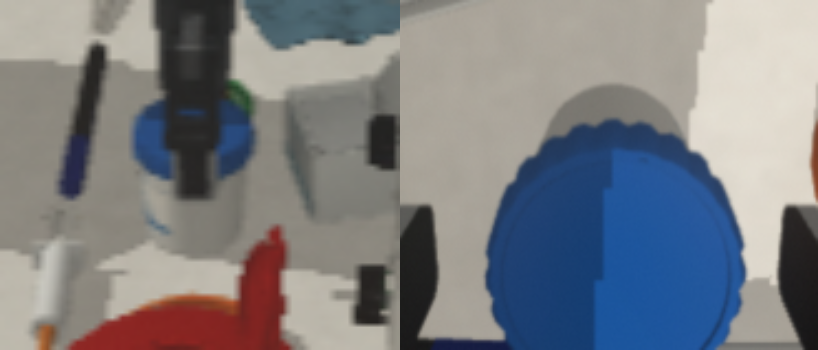

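Run:
```python
from h import *
c=cam('side')
for y in(-.15,-.16):
  for z in(.03,.04,.05,.06,.07):print(y,z,((proj(c,[.598,y,z])-[210,190])*5).round())
```

```text
-0.15 0.03 [189. 230.]
-0.15 0.04 [189. 214.]
-0.15 0.05 [188. 197.]
-0.15 0.06 [188. 181.]
-0.15 0.07 [188. 165.]
-0.16 0.03 [188. 242.]
-0.16 0.04 [188. 226.]
-0.16 0.05 [187. 210.]
-0.16 0.06 [187. 194.]
-0.16 0.07 [187. 177.]
```

Emit:
play_rows(
  motion=[
    [0,[0,0,0.3],0],
    [0,[0,0,0.6],0],
    [40,[0,0,0.6],0],
    [70,[0,0,0.6],0],
    [100,[0,0,0.6],0],
    [100,[0,0,0.6],0],
    [130,[0,0,0.6],0],
    [130,[0,0,0.6],0],
    [130,[0,0,0.6],0],
  ],
  newtons=30,
)

```text
t: 19.9
position: [0.5982, -0.1069, 0.0341]
tcp_rot: [-0.0, 0.708, -0.706, 0.0]
contact_force: [-2.1, 0.9, 8.7]
width: 0.0583
```

Emit:
play_rows(
  motion=[
    [130,[0,0,-1],0],
    [130,[0,0,-3],0],
    [130,[0,0,-7],0],
    [130,[0,0,-11],0],
    [130,[0,2,-12.5],0],
    [130,[1,6,-12.5],0],
    [130,[4,10,-12.5],0],
    [130,[8,13,-12.5],0],
    [130,[12,13,-12.5],0],
    [130,[16,13,-12.5],0],
    [130,[20,13,-12.5],0],
    [130,[23.5,13,-12.5],0],
    [130,[25.3,13,-12.5],0],
    [130,[25.3,13,-12.5],0],
    [130,[25.3,13,-12.5],0],
  ],
)

```text
t: 21.4
position: [0.469, -0.36, 0.1588]
tcp_rot: [-0.0, 0.708, -0.706, -0.0]
contact_force: [0.4, 0.4, -0.4]
width: 0.0587
```

Run:
```python
from h import *
st,f=snap('w14')
blob(f,st,100,125,.012,s=100,roi=(150,90,350,240))
g=grab_frame('side');cv2.imwrite('pics/s14.png',cv2.resize(g[180:360,130:310],None,fx=3,fy=3))
c=cam('wrist',st);w=cv2.imread('pics/w9.png')
```

```text
t 21.4 [ 0.469  -0.36    0.1588] w 0.0587 F [ 0.4  0.4 -0.4]
box [221, 143, 73, 59, 533] ell [257.2 178.2] [67.5 69.2] -> [ 0.4678 -0.3625  0.012 ]
box [230, 152, 55, 42, 1370] ell [257.4 173.5] [41.9 54.3] -> [ 0.4732 -0.3627  0.012 ]
box [198, 201, 113, 39, 3077] ell [254.3 223.6] [ 38.9 115.9] -> [ 0.4121 -0.3595  0.012 ]
```

View pics/w14.png

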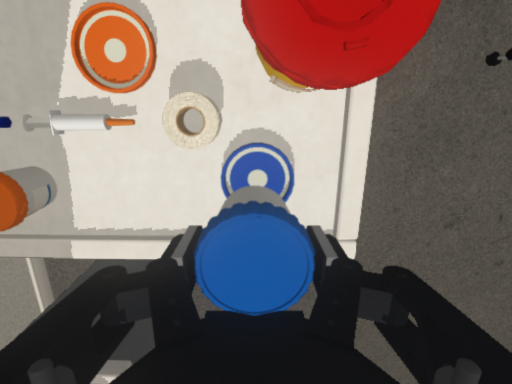

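View pics/s14.png

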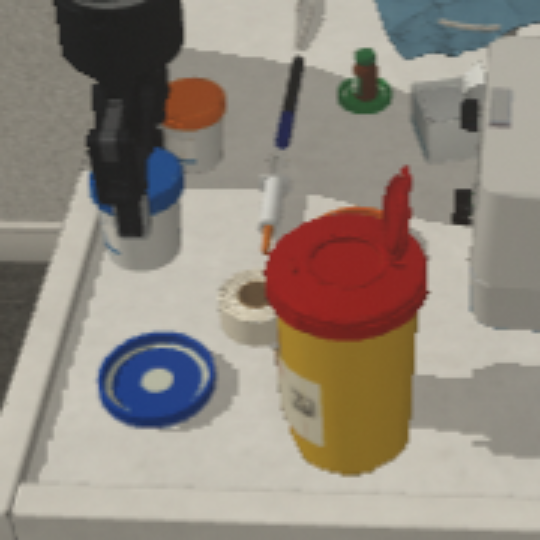

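Run:
```python
from h import *
st=ctrl.state();c=cam('side');cw=cam('wrist',st);t=cam('top')
b=at_z(c,(246.7,325.5),0);print('bin base',b)
for z in(.1,.15,.2,.25):print(z,at_z(c,(245.7,267.3),z).round(3),at_z(t,(417,178),z).round(3), 'lid near edge wrist',at_z(cw,(330,88),z).round(3),at_z(cw,(258,50),z).round(3))
print('white',at_z(cw,(257.7,179.5),.004), at_z(c,(157/3+130,380/3+180),.004),at_z(t,(386,237.5),.004))
print('cam',cw[2])
```

```text
bin base [ 0.6073627  -0.40854149  0.        ]
0.1 [ 0.604 -0.343  0.1  ] [ 0.619 -0.425  0.1  ] lid near edge wrist [ 0.558 -0.413  0.1  ] [ 0.582 -0.36   0.1  ]
0.15 [ 0.608 -0.399  0.15 ] [ 0.607 -0.402  0.15 ] lid near edge wrist [ 0.554 -0.399  0.15 ] [ 0.572 -0.36   0.15 ]
0.2 [ 0.611 -0.454  0.2  ] [ 0.596 -0.38   0.2  ] lid near edge wrist [ 0.55  -0.386  0.2  ] [ 0.562 -0.359  0.2  ]
0.25 [ 0.615 -0.51   0.25 ] [ 0.585 -0.357  0.25 ] lid near edge wrist [ 0.546 -0.372  0.25 ] [ 0.552 -0.359  0.25 ]
white [ 0.46457408 -0.36250213  0.004     ] [ 0.4673123  -0.36480378  0.004     ] [ 0.46423026 -0.36498122  0.004     ]
cam [ 0.54138433 -0.35814683  0.30266509]
```

Emit:
play_rows(
  motion=[
    [130,[0.35,0.3,0],-0.15],
    [130,[0.35,0.3,0],-0.3],
    [130,[0.35,0.3,0],-0.45],
    [130,[0.35,0.3,1],-0.6],
    [130,[0.35,0.3,3],-0.7],
    [130,[0.35,0.3,5],-0.7],
    [130,[0.35,0.3,7],-0.7],
    [130,[0.35,0.3,9],-0.7],
    [130,[0.35,0.3,10],-0.7],
    [130,[0.35,0.3,10],-0.7],
  ],
)

```text
t: 22.5
position: [0.4659, -0.3631, 0.0578]
tcp_rot: [-0.0, 0.908, -0.42, -0.001]
contact_force: [-0.5, 0.1, 0.2]
width: 0.0585
```

Run:
```python
from h import *
st,f=snap('w15')
g=grab_frame('side');cv2.imwrite('pics/s15.png',np.hstack([cv2.resize(g[210:340,120:250],None,fx=3.5,fy=3.5),cv2.resize(f[130:330,150:360],None,fx=1.6,fy=455/200)]))
print(st['joint_positions'].round(2))
go([.466,-.3635,.0395])
```

```text
t 22.5 [ 0.4659 -0.3631  0.0578] w 0.0585 F [-0.5  0.1  0.2]
[ 0.63  0.97 -0.05  1.58  0.07  0.6  -0.32]
at [ 0.4664 -0.3638  0.0593] xang -49.7 tilt [ 5.e-04 -3.e-04 -1.e+00] shift [-0.05  0.02  1.98] turn 0
```

View pics/s15.png

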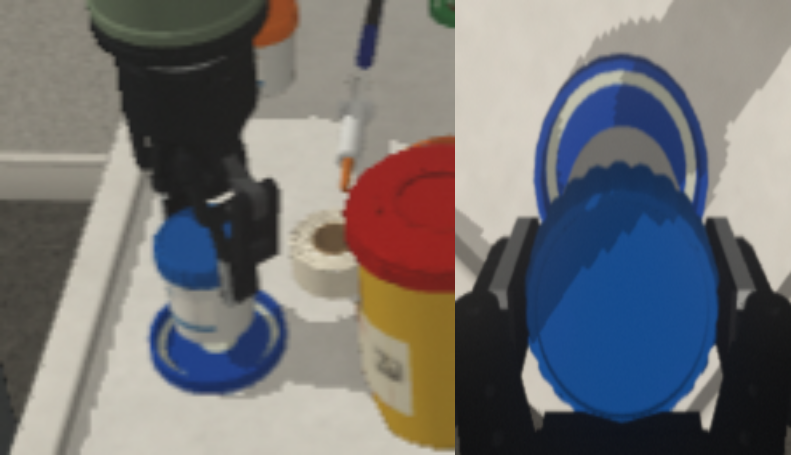

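Emit:
play_rows(
  motion=[
    [130,[0,0,0.8],0],
    [130,[0,0,1.4],0],
    [130,[0,0,1.7],0],
    [130,[0,0,1.85],0],
    [130,[0,0,1.95],0],
    [130,[0,0,2.0],0],
    [130,[0,0,2.0],0],
  ],
)

```text
t: 23.3
position: [0.4661, -0.3639, 0.0386]
tcp_rot: [-0.0, 0.908, -0.42, 0.0]
contact_force: [-0.4, 0.3, -0.4]
width: 0.0587
```

Emit:
play_rows(
  motion=[
    [130,[0,0,0.06],0],
    [130,[0,0,0.1],0],
    [130,[0,0,0.1],0],
  ],
)

```text
t: 23.6
position: [0.4662, -0.364, 0.0381]
tcp_rot: [0.0, 0.907, -0.42, 0.0]
contact_force: [-2.0, 1.1, 9.3]
width: 0.0587
```

Run:
```python
from h import *
st,f=snap('w16')
g=grab_frame('side');cv2.imwrite('pics/s16.png',cv2.resize(g[210:340,120:250],None,fx=4,fy=4))
```

```text
t 23.6 [ 0.4662 -0.364   0.0381] w 0.0587 F [-2.   1.1  9.3]
```

View pics/s16.png

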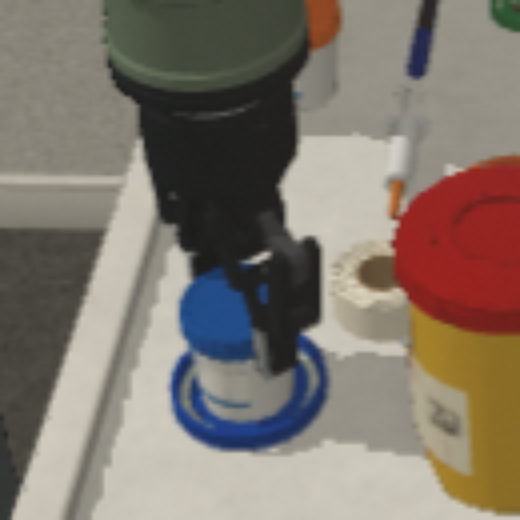

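Emit:
play_rows(
  motion=[
    [100,[0,0,0],0],
    [70,[0,0,0],0],
    [40,[0,0,0],0],
    [10,[0,0,0],0],
    [0,[0,0,0],0],
    [0,[0,0,-1],0],
    [0,[0,0,-4],0],
    [0,[0,0,-8],0],
    [0,[0,0,-12],0],
    [0,[-3.2,-2.5,-12],0.15],
    [0,[-7,-5.5,-12],0.3],
    [0,[-10.9,-8.6,-12],0.45],
    [0,[-14.7,-11.6,-12],0.6],
    [0,[-18.5,-14.6,-12],0.7],
    [0,[-20.8,-16.5,-12],0.7],
    [0,[-20.8,-16.5,-12],0.7],
    [0,[-20.8,-16.5,-12],0.7],
  ],
)

```text
t: 25.4
position: [0.4575, -0.0983, 0.1581]
tcp_rot: [-0.0, 0.709, -0.705, 0.0]
contact_force: [0.2, -1.5, 0.3]
width: 0.0852
```

Run:
```python
from h import *
st,f=snap('w17')
blob(f,st,3,22,.063,s=120,roi=(180,120,330,260))
go([.457,-.098,.034],-90)
g=grab_frame('side');cv2.imwrite('pics/s17.png',cv2.resize(g[210:340,120:250],None,fx=4,fy=4))
```

```text
t 25.4 [ 0.4575 -0.0983  0.1581] w 0.0852 F [ 0.2 -1.5  0.3]
box [224, 160, 63, 63, 3122] ell [255.1 191.1] [62.  62.3] -> [ 0.4568 -0.0982  0.063 ]
at [ 0.4574 -0.0991  0.1579] xang -89.8 tilt [ 7.e-04 -2.e-04 -1.e+00] shift [-0.11  0.05 12.39] turn 0.004
```

View pics/w17.png

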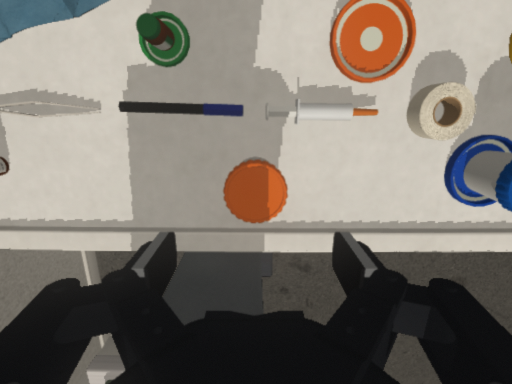

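View pics/s17.png

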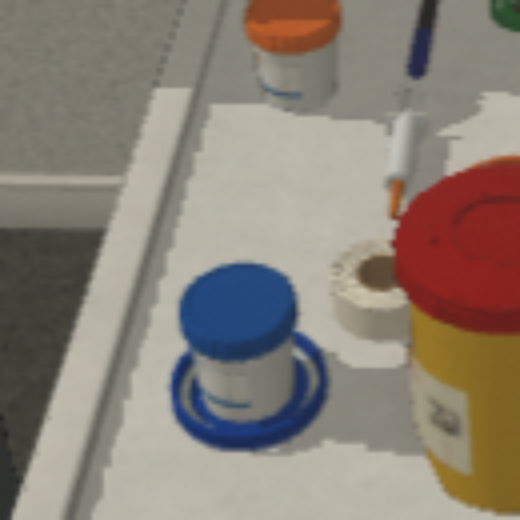

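The blue cup stands upright inside its dish. The orange cup's lid is centred at about (255,191) in the wrist view, so I go down on it.

Emit:
play_rows(
  motion=[
    [0,[0,0,2],0],
    [0,[0,0,5],0],
    [0,[0,0,8],0],
    [0,[0,0,10],0],
    [0,[0,0,11.5],0],
    [0,[0,0,12.2],0],
    [0,[0,0,12.4],0],
    [0,[0,0,12.4],0],
    [40,[0,0,12.4],0],
    [70,[0,0,12.4],0],
    [100,[0,0,12.4],0],
    [100,[0,0,12.4],0],
    [130,[0,0,12.4],0],
    [130,[0,0,12.4],0],
    [130,[0,0,12.4],0],
  ],
  newtons=30,
)

```text
t: 27.0
position: [0.4576, -0.0985, 0.0343]
tcp_rot: [-0.0, 0.708, -0.706, 0.0]
contact_force: [-1.3, 0.1, 14.9]
width: 0.0595
```

Emit:
play_rows(
  motion=[
    [130,[0,0,-1],0],
    [130,[0,0,-3],0],
    [130,[0,0,-7],0],
    [130,[0,0,-11],0],
    [130,[2,-2,-12.5],0],
    [130,[5,-5,-12.5],0],
    [130,[8,-9,-12.5],0],
    [130,[11,-13,-12.5],0],
    [130,[11.7,-14.3,-12.5],0],
    [130,[11.7,-14.3,-12.5],0],
    [130,[11.7,-14.3,-12.5],0],
  ],
)

```text
t: 28.1
position: [0.6002, -0.2147, 0.1587]
tcp_rot: [0.0, 0.708, -0.706, -0.0]
contact_force: [-0.3, 0.2, 0.2]
width: 0.0592
```

Run:
```python
from h import *
st,f=snap('w18')
blob(f,st,3,22,.012,s=120,roi=(180,100,330,215))
c=cam('wrist',st)
print([(x['confidence'],x['location'],at_z(c,x['location'],.0)) for x in nets.tip_of('wrist','dish_orange')])
m=cv2.inRange(cv2.cvtColor(f,cv2.COLOR_BGR2HSV),(0,0,150),(180,70,255))
n,l,s,cc=cv2.connectedComponentsWithStats(m[130:215,200:310])
for i in range(1,n):
    if 30<s[i,4]<900:print('white',s[i].tolist(),cc[i]+[200,130],at_z(c,cc[i]+[200,130],.004).round(4))
```

```text
t 28.1 [ 0.6002 -0.2147  0.1587] w 0.0592 F [-0.3  0.2  0.2]
box [219, 139, 73, 60, 657] ell [255.3 173.8] [67.9 69.6] -> [ 0.604 -0.215  0.012]
box [228, 147, 56, 46, 1658] ell [255.4 170.1] [44.5 57.5] -> [ 0.6082 -0.2151  0.012 ]
box [218, 202, 73, 13, 588] ell [254.  209.5] [11.6 75.9] -> [ 0.5612 -0.2137  0.012 ]
[(0.69, [253.3, 172.6], array([ 0.60255653, -0.21269698,  0.        ]))]
white [24, 13, 64, 50, 407] [255.13022113 161.36363636] [ 0.6166 -0.2148  0.004 ]
white [47, 36, 18, 18, 267] [255.37078652 174.34831461] [ 0.6014 -0.2151  0.004 ]
```

View pics/w18.png

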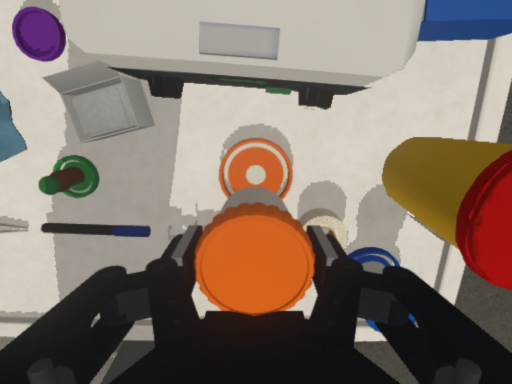

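Emit:
play_rows(
  motion=[
    [130,[0,-0.2,0],-0.15],
    [130,[0,-0.2,0],-0.3],
    [130,[0,-0.2,0],-0.45],
    [130,[0,-0.2,0],-0.6],
    [130,[0,-0.2,1],-0.75],
    [130,[0,-0.2,3],-0.9],
    [130,[0,-0.2,5],-1.0],
    [130,[0,-0.2,7],-1.0],
    [130,[0,-0.2,9],-1.0],
    [130,[0,-0.2,10],-1.0],
    [130,[0,-0.2,10],-1.0],
    [130,[0,-0.2,10],-1.0],
  ],
)

```text
t: 29.4
position: [0.603, -0.2149, 0.0595]
tcp_rot: [0.0, 0.96, -0.28, 0.0]
contact_force: [0.3, -0.1, 0.4]
width: 0.0592
```

Run:
```python
from h import *
st,f=snap('w19')
g=grab_frame('top');cv2.imwrite('pics/s19.png',np.hstack([cv2.resize(g[130:260,270:400],None,fx=3.5,fy=3.5),cv2.resize(f[130:330,150:360],None,fx=1.6,fy=455/200)]))
go([.602,-.215,.039])
```

```text
t 29.4 [ 0.603  -0.2149  0.0595] w 0.0592 F [ 0.3 -0.1  0.4]
at [ 0.6031 -0.2151  0.0596] xang -32.5 tilt [ 1.3e-03 -4.0e-04 -1.0e+00] shift [-0.1   0.06  2.06] turn 0
```

View pics/s19.png

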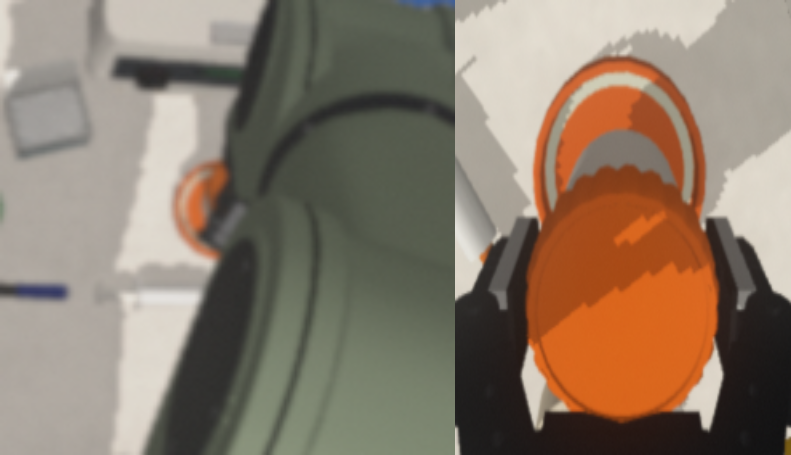

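Emit:
play_rows(
  motion=[
    [130,[0,0,0.8],0],
    [130,[0,0,1.4],0],
    [130,[0,0,1.7],0],
    [130,[0,0,1.9],0],
    [130,[0,0,2.0],0],
    [130,[0,0,2.1],0],
    [130,[0,0,2.1],0],
  ],
)

```text
t: 30.2
position: [0.6026, -0.2151, 0.0384]
tcp_rot: [0.0, 0.96, -0.28, -0.0]
contact_force: [-6.3, 1.0, 17.4]
width: 0.059
```

Emit:
play_rows(
  motion=[
    [100,[0,0,0],0],
    [70,[0,0,0],0],
    [40,[0,0,0],0],
    [10,[0,0,0],0],
    [0,[0,0,0],0],
    [0,[0,0,-1],0],
    [0,[0,0,-4],0],
    [0,[0,0,-8],0],
    [0,[0,0,-12],0],
    [0,[0,0,-16],0],
    [0,[-8,4,-18],0.15],
    [0,[-8,8,-18],0.3],
    [0,[-8,10,-18],0.45],
    [0,[-8,10,-18],0.45],
  ],
)

```text
t: 31.6
position: [0.4782, -0.26, 0.2193]
tcp_rot: [0.001, 0.871, -0.492, 0.001]
contact_force: [1.1, 0.6, -0.0]
width: 0.0853
```

Run:
```python
from h import *
st,f=snap('w20')
g=grab_frame('side');cv2.imwrite('pics/s20.png',cv2.resize(g[120:340,130:330],None,fx=2.7,fy=2.7))
t=grab_frame('top');cv2.imwrite('pics/t20.png',cv2.resize(t[130:270,110:430],None,fx=2.5,fy=2.5))
```

```text
t 31.6 [ 0.4782 -0.26    0.2193] w 0.0853 F [ 1.1  0.6 -0. ]
```

View pics/s20.png

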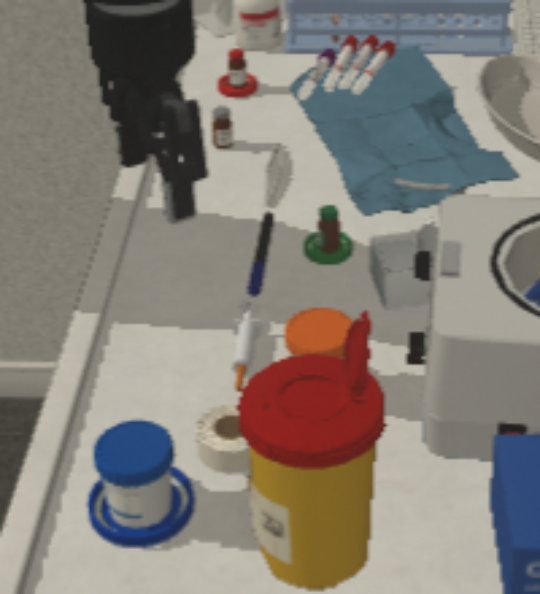

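View pics/w20.png

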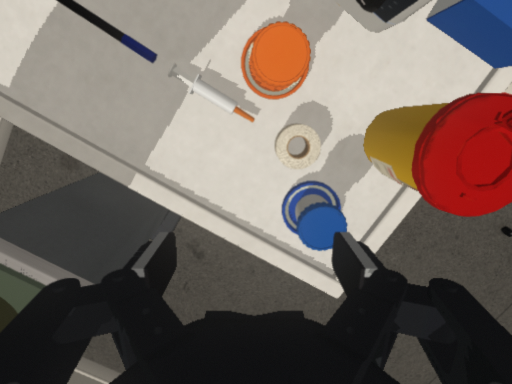

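View pics/t20.png

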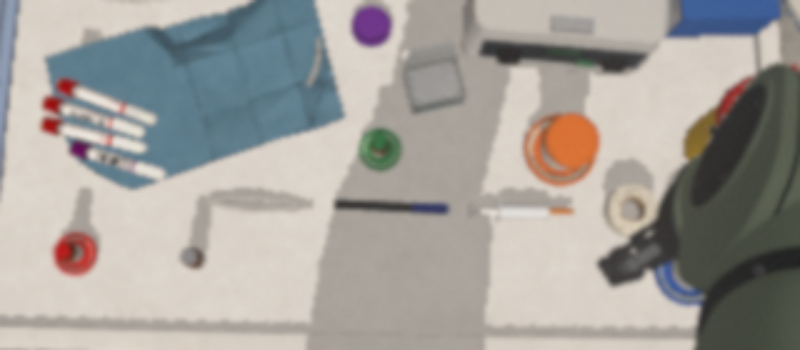

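Run:
```python
from h import *
st=ctrl.state();t=cam('top');w=cam('wrist',st);s=cam('side')
for n,P in(('or lid',[.602,-.215,.066]),('or dish',[.602,-.215,.01]),('bl lid',[.466,-.364,.066]),('bl dish',[.466,-.364,.01])):
    a=proj(t,P);b=proj(s,P);print(n,'top crop',((a-[110,130])*2.5).round(),'wrist',proj(w,P).round(),'sidecrop',((b-[130,120])*2.7).round())
T=grab_frame('top');print('orange top');blob(T,None,3,22,.066,s=100,camname='top',roi=(310,165,360,210))
f=grab_frame('wrist');print('wrist');blob(f,st,3,22,.066,s=100,roi=(230,10,330,110));blob(f,st,100,125,.066,s=100,roi=(270,170,360,260))
cv2.imwrite('pics/w21.png',cv2.resize(f[10:260,230:360],None,fx=3,fy=2.4))
```

```text
or lid top crop [569. 138.] wrist [282.  59.] sidecrop [319. 327.]
or dish top crop [559. 148.] wrist [278.  68.] sidecrop [320. 377.]
bl lid top crop [709. 264.] wrist [322. 233.] sidecrop [132. 446.]
bl dish top crop [691. 267.] wrist [313. 215.] sidecrop [139. 498.]
orange top
box [320, 175, 30, 29, 593] ell [334.4 188.9] [27.1 29.8] -> [ 0.5916 -0.206   0.066 ]
wrist
box [244, 28, 71, 76, 3839] ell [278.9  65.7] [67.4 77. ] -> [ 0.5951 -0.2154  0.066 ]
box [283, 187, 65, 69, 2330] ell [314.  219.6] [56.7 69. ] -> [ 0.4745 -0.3452  0.066 ]
```

View pics/w21.png

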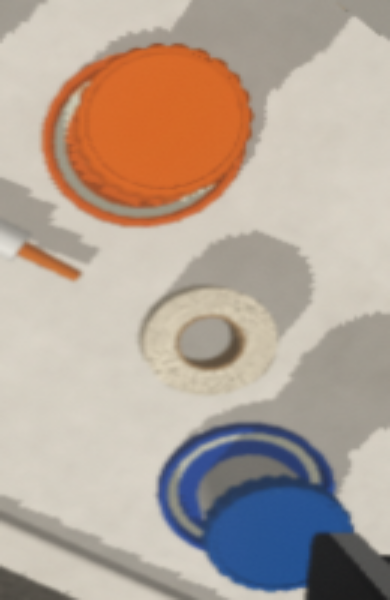

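```bash
python3 -c "
from rig import ctrl
print(ctrl.state()['t'],ctrl.state()['qvel'].round(3));print(ctrl.job_done())"
```

```text
31.85 [-0.001  0.004  0.001  0.002 -0.001 -0.002 -0.002]
the job is handed in; nothing more can be done
None
```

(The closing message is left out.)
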